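# Start a firing on a tabletop kiln

### The job

Start the loaded kiln: first push its lid down until it is fully shut, without slamming it, then switch the controller on at its mains rocker, press the square program key, and finally hold the round start key down for two seconds and let it go. Press with the fingertips, without hammering the controller; leave the two triangular keys alone, lift nothing, and leave the pots and other things standing where they are.

Things in the scene. Friction and masses are not known exactly. Their poses are not given: they have to be found in the camera images.
- kiln: small top-loading kiln, steel casing with pale brick lining, 260 mm square, 232 mm tall with the lid shut; fixed to the table. Origin at the centre of its underside, on the table; its front faces its own -x (roughly towards the robot); the lid hinges along its rear (+x) top edge.
- kiln_lid (a joint): opening angle of the kiln's lid in rad: 0 shut, grows as the front edge rises. The lid is 260 x 260 mm, 45 mm thick; its hinge line lies 130 mm behind the kiln's centre, 187 mm above the table. A friction hinge keeps it at any angle (it neither falls nor springs back); about 2 to 7 N straight down near the front edge closes it.
- lid_front (a point): point on the lid's upper face, on its centre line, 35 mm in from the front edge, 225 mm from the hinge line along the lid; moves with the lid. Axes: x towards the hinge, z out of the upper face. With the lid shut it is 232 mm above the table. A black bar handle 110 mm long stands 35 mm out from the lid's front face, below its top.
- console: kiln controller: separate grey box 180 mm deep, 230 mm wide, 50 mm high in front and 87 mm behind, fixed. Origin at the centre of its underside, on the table; its front faces its own -x, its y is to the left as seen from the front. The dark top panel rises 0.2 rad from front to rear: its outward normal leans 0.2 rad towards -x.
- panel (a point): centre of the surface of the console's panel, 68 mm above the table; x up the panel, y to its left, z out of it. On it: a dark display at the rear left, a rocker switch at the rear right, and along the front a row of four keys 46 mm apart, from left to right: square (program), triangle pointing to the front (down), triangle pointing to the rear (up), round (start).
- mains_rocker (a joint): the mains rocker, 27 mm wide, 38 mm long front to rear, two flat halves in a shallow V. Value in rad: 0 off (front half down, rear half standing up), 0.34 on (rear half down, parallel to the panel, 9 mm out of it). It is stiff and stays where it is left, so it must be pushed right over; about 4 N on the rear half moves it.
- rocker_far (a point): fixed point on the panel where the middle of the rear half of the rocker's face lies when on: 13 mm up the panel from the rocker's pivot, 9 mm out of the panel. While off, the face stands about 4.5 mm farther out here, 6 mm at its rear end. Axes as panel: x up the panel, y to its left, z out of it.
- key_program (a joint): Rubbery grey key on the console panel, square, 19 mm, first from the left. Value is its travel in m: 0 released, 0.004 fully down. It springs back by itself; starts to give at about 1.3 N, fully down at about 4 N.
- key_program_top (a point): centre of the top of the square program key; the key's cap stands 8 mm proud of the panel when released and 4 mm when fully down. z points straight out of the panel, x up the panel; press along -z.
- key_start (a joint): Rubbery grey key on the console panel, round, 25 mm across, last on the right. Value is its travel in m: 0 released, 0.004 fully down. It springs back by itself; starts to give at about 1.3 N, fully down at about 4 N.
- key_start_top (a point): centre of the top of the round start key; the key's cap stands 8 mm proud of the panel when released and 4 mm when fully down. z points straight out of the panel, x up the panel; press along -z.
- key_up (a joint): Rubbery grey key on the console panel, a 22 mm triangle pointing to the rear, third from the left. Value is its travel in m: 0 released, 0.004 fully down. It springs back by itself; starts to give at about 1.3 N, fully down at about 4 N. Not to be pressed.
- key_down (a joint): Rubbery grey key on the console panel, a 22 mm triangle pointing to the front, second from the left. Value is its travel in m: 0 released, 0.004 fully down. It springs back by itself; starts to give at about 1.3 N, fully down at about 4 N. Not to be pressed.
- tagine_a: small white glazed ceramic tagine with a painted band, 72 mm across, 77 mm tall with a knob on top, standing near the front edge of the console; origin at the centre of its underside. A bystander.
- tagine_b: a second tagine exactly like tagine_a, standing in front of the kiln. A bystander.
- mug: white ceramic mug, 74 mm across, 88 mm tall, with a handle, standing in front of the kiln; origin at the centre of its underside. A bystander.
- paint_bowl: blue ceramic bowl, 110 mm across, 50 mm tall, at the left of the work area; origin at the centre of its underside. A bystander.
- brush: round paint brush with a wooden handle, 200 mm long, 11 mm thick, lying on the table at the right of the work area; origin at its underside near the middle, bristles towards its x. A bystander.
- kiln_post: short clay-coloured tube (kiln post), 42 mm across, 50 mm tall, standing just behind the console; origin at the centre of its underside. A bystander.
- bottle: clear plastic water bottle, 62 mm across, 160 mm tall, at the right of the work area; origin at the centre of its underside. A bystander.

How it is judged:
By the outcome, as a careful person would: the job done as asked, in the order asked, and still so for the second after the job is handed in, with the robot touching nothing.
It also fails if it takes over 58 s, if anything falls off the work surface, if the arm or the gripper's body presses on something with over 40 N, if the wrist force passes 120 N, or if a joint passes its speed limit or range.

### The arm

A 6-joint arm with a two-finger parallel gripper is mounted at the origin on the work surface. World frame = base frame: x ahead of the robot, y to its left, z up, the work surface at z = 0. Lengths are in m, angles in rad, forces in N, time in s.
With the tool pointing down it reaches from about 0.25 to 0.775 m from the base axis. Payload 4 kg.
Tool frame: the origin (TCP) lies on the centre line of the jaws, within the pads' length; the fingertips stand robot.tips_ahead ahead of it and the grasp point (between the pads) lies 8 mm behind it (robot.tips_ahead is the distance from the TCP to the fingertips, in m); z points along the fingers, y is the line along which they close (so a half turn about z gives the same grasp; the last joint's range is limited). The gripper opens to 94 mm and grips with 3 to 60 N. Pads are 16 mm wide; open, the fingers measure 119 mm over their backs; the gripper's body (75 mm by 177 mm) begins 78 mm behind the grasp point.
Start: joints at [-1.309, 0.087, 1.371, -0, 1.684, -0.103], TCP at [0.196, -0.514, 0.217] pointing down, gripper open.
Joint ranges: [-3.1, 3.1], [-0.76, 2.03], [0.27, 2.55], [-1.08, 4.22], [0.17, 2.65], [-2.57, 2.57]. Speed limits (rad/s): [2.79, 2.79, 3.14, 3.14, 3.14, 3.14].

### API

Orientations are given as [roll, pitch, yaw] about the fixed x, y, z axes, in that order (R = Rz(yaw) Ry(pitch) Rx(roll)).
In Python, from bench import robot, snapshot, close_job, spotter gives the robot as it stands. The module is installed in compiled form; this text tells all that it offers.
- The arm moves only by the tool servo_tool, never from a script. Its argument "commands" is one flat list of numbers, 7 for each row, row after row: the shift along the tool's x, y, z in m, then the turn, a rotation vector about the tool's x, y, z in degrees, then the finger opening in m, from 0 to 0.094. In form: [x, y, z, ax, ay, az, grip, x, y, z, ax, ay, az, grip, ...]. A call has 1 to 10 rows; each row is the pose to reach, as a shift and turn from the pose commanded when the call began, along the tool's axes at that moment; what a row does not reach only later rows make up. A row lasts 1/8 s, in which the tool goes at most 62.5 mm and 10.7 degrees, less where a joint would pass 70% of its speed; a pose out of reach is approached as far as the arm can. A call with a gripper value outside its range is refused whole. The fingers move at their own pace and stop on an object; the grip force is fixed at half the most. Time passes only in rows, so rows that repeat a pose let the fingers close. It gives the time, the measured TCP pose, the force, the opening and the grip force at its end, in the units of the state.
- robot.get_obs(): the state, without advancing time (a new reading comes with each control period).
- snapshot(name): name is "scene" or "top" or "wrist"; returns a dict with "img" (420x560x3 uint8, blue, green, red), "camera_matrix" (3x3 intrinsics, pixels), "extrinsics" (4x4, takes a point from camera to world coordinates); the wrist camera has in their place "hand_eye" (4x4, takes a point from camera to tool coordinates, whose origin is the TCP and whose axes are the flange's). Camera axes: x right, y down, z forward; pixel columns grow to the right and rows downward; lengths in m; the calibration is good to about 2 mm. A picture is of the moment at which its call begins: read the wrist's pose just before it. There is no depth.
- close_job(): hands the job in; it is judged then, once.
Trained networks look in a picture, given as the dict that the camera call returned (one of the last four; its "shot" number tells which), for a name from the list of things; names that differ only in an ending like _2 or _b are one class to them, and where a whole thing is asked for, a point or a joint stands for the part that bears it (a point fixed in the world has none). Each returns a list of dicts, best first, with "conf" (0 to 1); they miss things now and then, are a little off and sometimes report something else, mostly with a low value. They report only what shows in the picture. A call takes as long as a camera call.
- spotter.trace(name, picture): "region" (420x560 bool, what is visible of it) and "box" ([left, top, width, height] in pixels, round what is visible of it).
The state is a dict: "time": time; "joint_positions": joint angles; "qvel": joint speeds; "joint_torque": joint torques, N m; "tool_pos": TCP position; "ee_rot": TCP orientation; "wrist_force": force on the tool from outside, world axes, zero at the start; "wrist_torque": the same for the moment, N m; "width": finger opening in m; "finger_force": force on a finger pad.
Only numpy, scipy, OpenCV 4.12 (cv2) and the standard library are available. Lean on these libraries where they do the work, as an engineer would, in place of code of your own. Each camera call takes 0.05 s, during which the arm holds its last target. There are 200 camera calls.

## Working session

There is one attempt and no reset: what is moved stays moved. The work goes in short steps, Python scripts to look and compute and a tool call to move; the robot and the scene stay as the last step left them, time stands still between calls to the robot, and variables do not carry over. Pictures are saved under pics/ and viewed, at most 10 in all, crops included, and the job is handed in when it is done.

Besides the shell and the picture viewer there is one more tool, called after "Request:" by a JSON object that holds its "method" and its "body". servo_tool: Moves the arm, as the interface text tells. Its arguments: {"type":"object","properties":{"commands":{"type":"array","items":{"type":"number"}}},"required":["commands"]}

```bash
mkdir -p pics
cat > h.py <<'E'
import numpy as np, cv2
from bench import robot, snapshot, close_job, spotter
from scipy.spatial.transform import Rotation as R
def proj(s,P):
    T=np.linalg.inv(s["extrinsics"]);p=(T[:3,:3]@np.atleast_2d(P).T).T+T[:3,3]
    q=(s["camera_matrix"]@p.T).T;return q[:,:2]/q[:,2:]
def onplane(s,uv,z):
    d=np.linalg.inv(s["camera_matrix"])@np.array([uv[0],uv[1],1.]);d=s["extrinsics"][:3,:3]@d;o=s["extrinsics"][:3,3]
    return o+d*(z-o[2])/d[2]
E
python3 - <<'E'
from h import *
o=robot.get_obs();print({k:np.round(v,3) for k,v in o.items()},robot.tips_ahead)
for n in("scene","top"):
    s=snapshot(n);cv2.imwrite(f"pics/{n}0.png",s["img"]);print(n,np.round(s["extrinsics"],3).tolist(),s["camera_matrix"][0,0])
    for t in("kiln","kiln_lid","console","mains_rocker","key_program","key_start","tagine_a","mug","bottle","kiln_post","paint_bowl","brush"):
        print(t,[(round(d["conf"],2),d["box"],np.round(np.argwhere(d["region"]).mean(0)[::-1],1)) for d in spotter.trace(t,s)][:2])
E
```

```text
{'time': np.float64(0.0), 'joint_positions': array([-1.309,  0.088,  1.372, -0.   ,  1.684, -0.103]), 'qvel': array([-0.001, -0.002, -0.001, -0.   , -0.   , -0.002]), 'joint_torque': array([ 0.0000e+00, -3.4019e+01, -3.0242e+01,  7.2000e-02,  3.3000e-02,
       -0.0000e+00]), 'tool_pos': array([ 0.196, -0.513,  0.215]), 'ee_rot': array([-3.139, -0.   ,  0.365]), 'wrist_force': array([-0.548,  0.121,  0.255]), 'wrist_torque': array([0.03 , 0.04 , 0.034]), 'finger_force': np.float64(0.0), 'width': np.float64(0.094)} 0.011
scene [[0.927, 0.354, -0.122, 0.646], [0.375, -0.881, 0.289, -0.354], [-0.005, -0.314, -0.949, 1.353], [0.0, 0.0, 0.0, 1.0]] 424.0716874764004
kiln [(0.68, [210.5, 229.7, 137.6, 146.3], array([276.2, 300.3]))]
kiln_lid [(0.88, [208.9, 226.8, 134.8, 146.7], array([276.7, 300.4]))]
console [(0.68, [260.9, 136.7, 87.0, 83.0], array([302.6, 176.5]))]
mains_rocker [(0.49, [293.7, 189.6, 10.0, 5.8], array([299.4, 193.4]))]
key_program [(0.53, [212.7, 236.3, 39.3, 31.8], array([232.8, 249. ]))]
key_start []
tagine_a [(0.72, [262.8, 140.1, 23.4, 18.8], array([272.4, 148.5])),
[... 1129 characters left out ...]
, 137.2, 97.2, 95.5], array([368.1, 181.7])), (0.23, [202.0, 190.3, 69.5, 61.3], array([234.4, 217.7]))]
key_start []
tagine_a [(0.83, [203.9, 247.5, 22.8, 19.6], array([216.5, 257.6])), (0.78, [364.3, 240.5, 19.0, 19.1], array([371.1, 250.2]))]
mug [(0.96, [312.9, 234.6, 24.0, 31.5], array([325.8, 247.5])), (0.23, [414.1, 204.6, 25.1, 15.5], array([425.1, 212.7]))]
bottle [(0.82, [413.4, 203.0, 24.9, 20.1], array([425.5, 213.1]))]
kiln_post [(0.67, [250.8, 175.6, 12.4, 9.3], array([257.2, 184.8])), (0.18, [319.7, 137.5, 95.8, 94.9], array([368. , 181.9]))]
paint_bowl [(0.72, [126.0, 210.1, 31.3, 29.9], array([138.9, 222.7]))]
brush [(0.52, [420.7, 238.2, 21.7, 48.4], array([429.7, 261.5]))]
```

Run:
```python
import cv2,numpy as np
a=cv2.imread("pics/top0.png")[130:290,110:460];b=cv2.imread("pics/scene0.png")[110:400,120:400]
cv2.imwrite("pics/t1.png",cv2.resize(a,None,fx=2.28,fy=2.28,interpolation=2));cv2.imwrite("pics/s1.png",cv2.resize(b,None,fx=2,fy=2,interpolation=2))
```

```text
(no output)
```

View pics/t1.png

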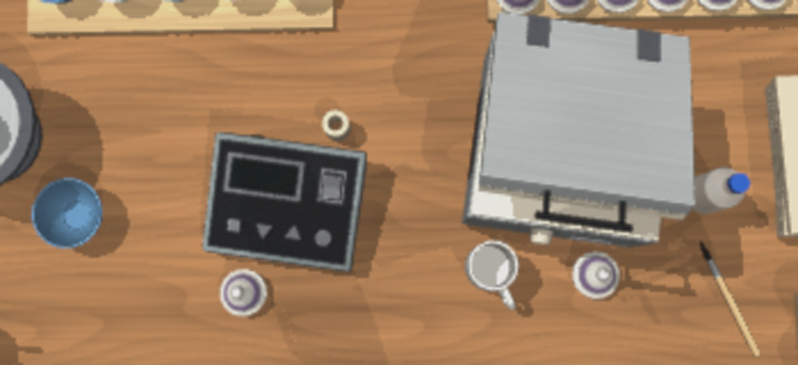

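View pics/s1.png

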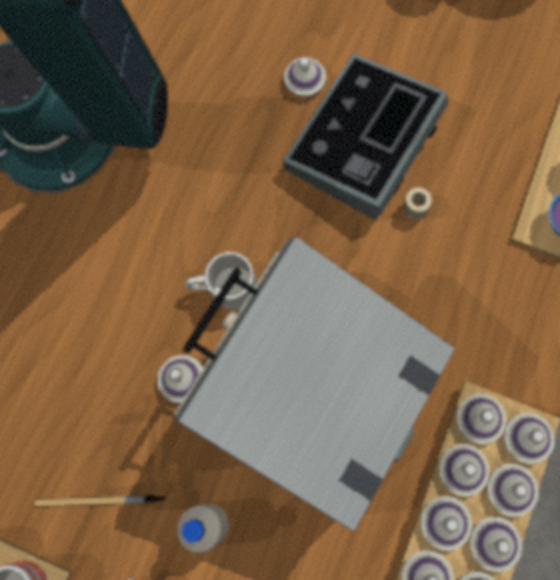

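```bash
cat >> h.py <<'E'
def lidpt(k,d,y,h):
    x,yy,w,t=k;l=np.array([.13-d*np.cos(t)+h*np.sin(t),y,.187+d*np.sin(t)+h*np.cos(t)])
    return R.from_euler('z',w).apply(l)+[x,yy,0]
def conpt(c,l):  # panel coords -> world; panel centre above origin at z .068
    x,y,w=c;return R.from_euler('z',w).apply(R.from_euler('y',-.2).apply(np.array(l,float))+[0,0,.0685])+[x,y,0]
E
python3 - <<'E'
from h import *
from scipy.optimize import least_squares as LS
S=[snapshot("top"),snapshot("scene")]
cv=[lambda p:np.array(p)/2.28+[110,130],lambda p:np.array(p)/2+[120,110]]
L=[(.26,.13),(.26,-.13),(0,-.13),(0,.13)]
lp=[[(484,178),(693,208),(690,37),(499,14)],[(295,238),(180,422),(355,530),(453,348)]]
f=lambda k,i:proj(S[i],[lidpt(k,d,y,.045) for d,y in L])-cv[i](lp[i])
r=LS(lambda k:np.r_[f(k,0).ravel(),f(k,1).ravel()],[.5,-.33,-.1,.3]);print("kiln",r.x.round(4),f(r.x,0).round(1).tolist(),f(r.x,1).round(1).tolist())
k=r.x;print("lid_front",lidpt(k,.225,0,.045).round(3),"shut",lidpt([*k[:3],0],.225,0,.045).round(3))
hx=.09/np.cos(.2)
C=[(-hx,.115,0),(hx,.115,0),(hx,-.115,0),(-hx,-.115,0)]
cp=[[(205,250),(218,132),(366,153),(351,271)],[(352,56),(447,94),(377,208),(285,160)]]
g=lambda c,i:proj(S[i],[conpt(c,l) for l in C])-cv[i](cp[i])
r=LS(lambda c:np.r_[g(c,0).ravel(),g(c,1).ravel()],[.4,.15,-.1]);c=r.x;print("con",c.round(4),g(c,0).round(1).tolist(),g(c,1).round(1).tolist())
n=R.from_euler('zy',[c[2],-.2]).apply([0,0,1]);
for nm,pp in dict(sq=[(233,226),(362,81)],dn=[(264,232),(348,104)],up=[(292,233),(335,125)],st=[(322,238),(320,147)],rock=[(332,187),(360,168)]).items():
    for i in(0,1):
        uv=cv[i](pp[i]);s=S[i];d=s["extrinsics"][:3,:3]@np.linalg.inv(s["camera_matrix"])@[*uv,1];o=s["extrinsics"][:3,3]
        p0=conpt(c,[0,0,.008]);P=o+d*((p0-o)@n)/(d@n);print(nm,P.round(3),R.from_euler('zy',[c[2],-.2]).inv().apply(P-p0).round(3))
for t,z in(("tagine",.07),("mug",.088),("bottle",.16),("kiln_post",.05)):
    for d in spotter.trace("tagine_a" if t=="tagine" else t,S[0])[:2]:
        print(t,onplane(S[0],np.argwhere(d["region"]).mean(0)[::-1],z/2).round(3))
E
```

```text
kiln [ 0.5776 -0.2442 -0.1527  0.3592] [[-0.8, -0.8], [-0.2, -1.5], [-0.6, -1.0], [-0.0, -1.6]] [[-1.6, 0.3], [-1.3, -0.4], [-0.9, -0.1], [-0.5, 0.0]]
lid_front [ 0.513 -0.234  0.308] shut [ 0.484 -0.23   0.232]
con [ 0.5014  0.1797 -0.157 ] [[-0.7, -0.8], [-0.2, -1.0], [0.4, -1.1], [0.0, -0.7]] [[-0.5, -1.3], [-0.3, -0.4], [-0.1, -0.0], [-2.4, 0.5]]
sq [0.463 0.258 0.069] [-0.05   0.071  0.   ]
sq [0.47  0.256 0.07 ] [-0.042  0.07   0.   ]
dn [0.453 0.211 0.067] [-0.052  0.023  0.   ]
dn [0.463 0.209 0.069] [-0.042  0.023  0.   ]
up [0.451 0.169 0.066] [-0.048 -0.019  0.   ]
up [0.457 0.166 0.068] [-0.041 -0.02   0.   ]
st [0.442 0.123 0.065] [-0.049 -0.065  0.   ]
st [0.448 0.122 0.066] [-0.043 -0.066  0.   ]
rock [0.518 0.106 0.08 ] [ 0.03 -0.07  0.  ]
rock [0.523 0.107 0.081] [ 0.035 -0.069 -0.   ]
tagine [ 0.382 -0.294  0.035]
tagine [0.364 0.249 0.035]
mug [ 0.396 -0.137  0.044]
bottle [0.499 0.181 0.08 ]
```

Request:
{"method": "servo_tool", "body": {"commands": [0.03,-0.01,-0.06,0,0,10,0,0.07,-0.03,-0.12,0,0,20,0,0.13,-0.05,-0.139,0,0,29.8,0,0.19,-0.075,-0.139,0,0,29.8,0,0.25,-0.1,-0.139,0,0,29.8,0,0.31,-0.125,-0.139,0,0,29.8,0,0.36,-0.145,-0.139,0,0,29.8,0,0.38,-0.157,-0.139,0,0,29.8,0,0.38,-0.157,-0.139,0,0,29.8,0,0.38,-0.157,-0.139,0,0,29.8,0]}}

```text
time: 2.85
tool_pos: [0.4949, -0.232, 0.3555]
ee_rot: [3.141, 0.0, -0.156]
wrist_force: [-0.4, -0.1, -0.7]
width: 0.0007
finger_force: 0.0
```

Request:
{"method": "servo_tool", "body": {"commands": [0,0,0.008,0,0,0,0,0,0,0.014,0,0,0,0,0,0,0.019,0,0,0,0,0,0,0.024,0,0,0,0,0,0,0.029,0,0,0,0,0,0,0.034,0,0,0,0,0,0,0.039,0,0,0,0,0,0,0.044,0,0,0,0,0,0,0.049,0,0,0,0,0,0,0.054,0,0,0,0]}}

```text
time: 4.1
tool_pos: [0.4951, -0.2315, 0.301]
ee_rot: [-3.142, 0.0, -0.155]
wrist_force: [-1.4, 0.0, 4.0]
width: 0.0003
finger_force: 1.9
```

Request:
{"method": "servo_tool", "body": {"commands": [0,0,0.005,0,0,0,0,0,0,0.01,0,0,0,0,0,0,0.015,0,0,0,0,0,0,0.02,0,0,0,0,0,0,0.025,0,0,0,0,0,0,0.03,0,0,0,0,0,0,0.035,0,0,0,0,0,0,0.04,0,0,0,0,0,0,0.044,0,0,0,0,0,0,0.047,0,0,0,0]}}

```text
time: 5.35
tool_pos: [0.4951, -0.2315, 0.2541]
ee_rot: [-3.141, 0.0, -0.155]
wrist_force: [-3.2, -0.4, 2.9]
width: 0.0004
finger_force: 1.7
```

Request:
{"method": "servo_tool", "body": {"commands": [0,0,0.002,0,0,0,0,0,0,0.004,0,0,0,0,0,0,0.006,0,0,0,0,0,0,0.008,0,0,0,0,0,0,0.01,0,0,0,0,0,0,0.011,0,0,0,0,0,0,0.012,0,0,0,0,0,0,0.012,0,0,0,0]}}

```text
time: 6.35
tool_pos: [0.4951, -0.2316, 0.2433]
ee_rot: [3.141, -0.001, -0.155]
wrist_force: [-2.8, 1.6, 6.3]
width: 0.0003
finger_force: 2.8
```

Tips at about 0.232, force just rising; press a little further.

Request:
{"method": "servo_tool", "body": {"commands": [0,0,0.001,0,0,0,0,0,0,0.002,0,0,0,0,0,0,0.003,0,0,0,0,0,0,0.003,0,0,0,0]}}

```text
time: 6.85
tool_pos: [0.4951, -0.2316, 0.2432]
ee_rot: [3.14, -0.003, -0.155]
wrist_force: [-6.2, 2.4, 14.3]
width: 0.0006
finger_force: 6.8
```

Request:
{"method": "servo_tool", "body": {"commands": [0,0,-0.02,0,0,0,0,0,0,-0.06,0,0,0,0,-0.01,-0.05,-0.06,0,0,0,0,-0.03,-0.11,-0.06,0,0,0,0,-0.05,-0.17,-0.06,0,0,0,0,-0.07,-0.23,-0.06,0,0,0,0,-0.09,-0.29,-0.06,0,0,0,0,-0.11,-0.35,-0.06,0,0,0,0,-0.118,-0.398,-0.06,0,0,0,0,-0.118,-0.398,-0.06,0,0,0,0]}}

```text
time: 8.1
tool_pos: [0.4398, 0.1834, 0.2984]
ee_rot: [-3.14, 0.001, -0.149]
wrist_force: [-0.4, 0.5, 0.1]
width: -0.0001
finger_force: 0.0
```

```bash
cat >> h.py <<'E'
def wrist(name):
    o=robot.get_obs();s=snapshot("wrist");T=np.eye(4);T[:3,:3]=R.from_euler('xyz',o["ee_rot"]).as_matrix();T[:3,3]=o["tool_pos"]
    s["extrinsics"]=T@s["hand_eye"];cv2.imwrite(f"pics/{name}.png",s["img"]);np.savez(f"{name}.npz",e=s["extrinsics"],k=s["camera_matrix"]);return s
E
python3 - <<'E'
from h import *
s=wrist("w1");print(robot.get_obs()["tool_pos"],robot.get_obs()["wrist_force"]);print(s["hand_eye"].round(3),s["camera_matrix"].round(1))
for t in("console","mains_rocker","key_program","key_start","key_up","key_down"):
    print(t,[(round(d["conf"],2),d["box"],np.round(np.argwhere(d["region"]).mean(0)[::-1],1)) for d in spotter.trace(t,s)][:3])
t=snapshot("scene");cv2.imwrite("pics/s2.png",cv2.resize(t["img"][110:400,120:400],None,fx=2,fy=2))
E
```

```text
[0.44012852 0.18151183 0.29854368] [-0.88810098 -0.52500117 -0.04814599]
[[ 0.001 -0.972 -0.236  0.068]
 [ 1.     0.001 -0.     0.   ]
 [ 0.    -0.236  0.972 -0.168]
 [ 0.     0.     0.     1.   ]] [[322.8   0.  275.5]
 [  0.  322.8 212.2]
 [  0.    0.    1. ]]
console [(0.61, [163.8, 55.0, 208.3, 155.9], array([267.7, 130. ]))]
mains_rocker []
key_program [(0.77, [206.6, 169.0, 13.1, 17.7], array([212.6, 177. ]))]
key_start [(0.66, [310.2, 168.1, 23.7, 21.7], array([322.7, 177.8]))]
key_up [(0.55, [279.2, 169.1, 17.1, 18.1], array([286.6, 178.1]))]
key_down [(0.64, [240.1, 170.7, 17.1, 15.5], array([249.6, 177.5]))]
```

View pics/w1.png

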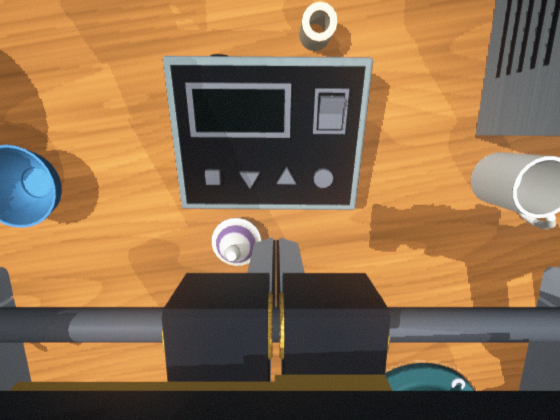

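View pics/s2.png

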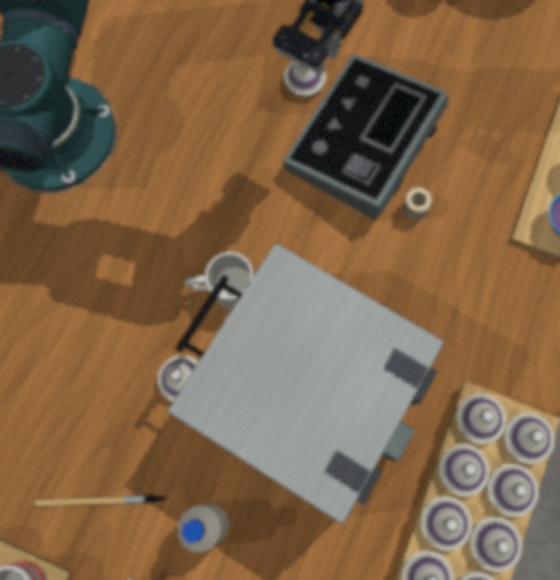

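Run:
```python
from h import *
from scipy.optimize import least_squares as LS
z=np.load("w1.npz");s=dict(extrinsics=z["e"],camera_matrix=z["k"]);print(z["e"][:3,3])
hx=.09/np.cos(.2)
C=[(-hx,.115,0),(hx,.115,0),(hx,-.115,0),(-hx,-.115,0)]
cp=np.array([(181,209),(164,57),(372,57),(357,209.)])
g=lambda c:(proj(s,[conpt(c,l) for l in C])-cp)
r=LS(lambda c:g(c).ravel(),[.5,.18,-.157]);c=r.x;print(c.round(4),g(c).round(1).tolist())
Rp=R.from_euler('zy',[c[2],-.2]);n=Rp.apply([0,0,1])
for nm,uv,h in[("sq",(212.5,177),.008),("dn",(249.8,178),.008),("up",(286.6,178),.008),("st",(323,178),.008),("rockc",(331,111),.009),("rockrear",(331,89),.009),("rockfront",(331,134),.009)]:
    d=s["extrinsics"][:3,:3]@np.linalg.inv(s["camera_matrix"])@[*uv,1];o=s["extrinsics"][:3,3]
    p0=conpt(c,[0,0,h]);P=o+d*((p0-o)@n)/(d@n);print(nm,P.round(4),Rp.inv().apply(P-p0).round(4))
im=cv2.imread("pics/w1.png")[50:215,160:380];cv2.imwrite("pics/w1c.png",cv2.resize(im,None,fx=3.5,fy=3.5,interpolation=2))
```

```text
[0.50675271 0.17310229 0.46610091]
[ 0.4997  0.1833 -0.1483] [[1.3, 1.1], [-2.4, -0.9], [2.1, -0.7], [-1.0, 1.4]]
sq [0.467  0.2581 0.07  ] [-0.0424  0.069  -0.    ]
dn [0.4589 0.213  0.0684] [-0.044   0.0232 -0.    ]
up [0.452 0.168 0.067] [-0.0442 -0.0223  0.    ]
st [0.4452 0.1232 0.0656] [-0.0445 -0.0677 -0.    ]
rockc [0.5224 0.1077 0.0823] [ 0.0359 -0.0714 -0.    ]
rockrear [0.5454 0.106  0.0869] [ 0.0593 -0.0696  0.    ]
rockfront [0.497  0.1095 0.0771] [ 0.01   -0.0734  0.    ]
```

View pics/w1c.png

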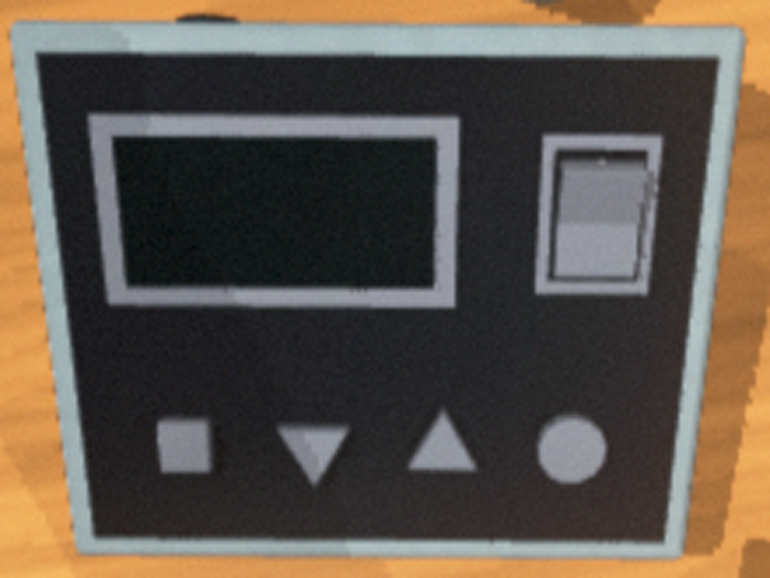

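```bash
cat >> h.py <<'E'
CON=[.4997,.1833,-.1483]
def to(l,off=0):  # shift/turn for tips at panel point l, off above
    o=robot.get_obs();Rt=R.from_euler('xyz',o["ee_rot"])
    Rg=R.from_euler('zy',[CON[2],-.2])*R.from_euler('x',np.pi)
    p=conpt(CON,l)-Rg.apply([0,0,robot.tips_ahead+off])
    return Rt.inv().apply(p-o["tool_pos"]).round(4),(Rt.inv()*Rg).as_rotvec(degrees=True).round(2)
E
python3 - <<'E'
from h import *
print(to([.048,-.070,.0135],.025),to([-.0435,.069,.008],.02))
E
```

```text
(array([0.0956, 0.057 , 0.173 ]), array([ 1.74, 11.3 , -0.53])) (array([ 0.0067, -0.0813,  0.2014]), array([ 1.74, 11.3 , -0.53]))
```

```bash
sed -i "s/from_euler('zy'/from_euler('ZY'/" h.py
python3 - <<'E'
from h import *
z=np.load("w1.npz");s=dict(extrinsics=z["e"],camera_matrix=z["k"]);c=CON
Rp=R.from_euler('ZY',[c[2],-.2]);n=Rp.apply([0,0,1])
for nm,uv,h in[("sq",(212.8,177.3),.008),("st",(323.4,178.1),.008),("rockpiv",(330.6,113.3),.008)]:
    d=z["e"][:3,:3]@np.linalg.inv(z["k"])@[*uv,1];o=z["e"][:3,3]
    p0=conpt(c,[0,0,h]);P=o+d*((p0-o)@n)/(d@n);print(nm,P.round(4),Rp.inv().apply(P-p0).round(4))
print(to([.048,-.070,.0135],.025))
E
```

```text
sq [0.4664 0.2583 0.0677] [-0.0433  0.0692  0.    ]
st [0.4453 0.1229 0.0676] [-0.0442 -0.0677  0.    ]
rockpiv [0.52   0.1085 0.083 ] [ 0.0333 -0.071  -0.    ]
(array([0.0955, 0.056 , 0.173 ]), array([ 0.05, 11.44, -0.53]))
```

Request:
{"method": "servo_tool", "body": {"commands": [0.05,0.03,0.03,0,5,0,0,0.09,0.056,0.07,0,10,-0.5,0,0.0955,0.056,0.12,0,11.4,-0.5,0,0.0955,0.056,0.16,0,11.4,-0.5,0,0.0955,0.056,0.173,0,11.4,-0.5,0,0.0955,0.056,0.173,0,11.4,-0.5,0,0.0955,0.056,0.173,0,11.4,-0.5,0]}}

```text
time: 9.38
tool_pos: [0.5275, 0.1099, 0.1291]
ee_rot: [-3.141, -0.203, -0.147]
wrist_force: [-0.7, 1.0, -0.0]
width: 0.0006
finger_force: 0.0
```

Run:
```python
from h import *
print(to([.048,-.070,.009]))
s=wrist("w2");im=s["img"].copy()
for l in([.048,-.07,.009],[.0335,-.07,.008],[-.0435,.069,.008],[-.0435,-.069,.008]):
    u=proj(s,conpt(CON,l))[0];print(u.round(1));cv2.drawMarker(im,tuple(int(v) for v in u),(0,0,255),0,8)
cv2.imwrite("pics/w2m.png",cv2.resize(im[:300],None,fx=1.4,fy=1.4))
```

```text
(array([-0.0017,  0.0015,  0.0318]), array([-0.03, -0.19,  0.09]))
[277.8 238. ]
[277.7 257.4]
[ 92.9 352.9]
[276.  353.5]
```

View pics/w2m.png

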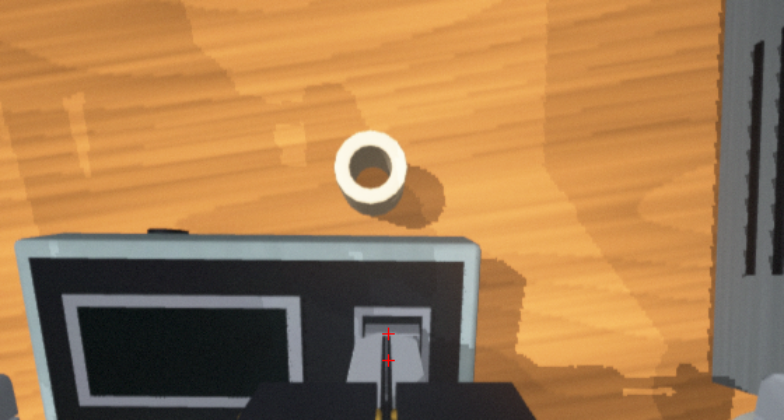

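Request:
{"method": "servo_tool", "body": {"commands": [-0.001,0.0025,0.01,0,0,0,0,-0.001,0.0025,0.018,0,0,0,0,-0.001,0.0025,0.022,0,0,0,0,-0.001,0.0025,0.025,0,0,0,0,-0.001,0.0025,0.027,0,0,0,0,-0.001,0.0025,0.029,0,0,0,0,-0.001,0.0025,0.031,0,0,0,0,-0.001,0.0025,0.031,0,0,0,0]}}

```text
time: 10.42
tool_pos: [0.5328, 0.1063, 0.0979]
ee_rot: [3.141, -0.205, -0.147]
wrist_force: [2.4, -1.3, 4.8]
width: 0.0007
finger_force: 2.3
```

```bash
python3 -c "
from h import *
print(to([.048,-.070,.009]),robot.get_obs()['wrist_force'])"
```

```text
(array([-0.0011, -0.0013,  0.0001]), array([-0.  , -0.28,  0.09])) [ 2.39446844 -1.28713772  4.76447047]
```

Request:
{"method": "servo_tool", "body": {"commands": [0,0,0.001,0,0,0,0,0,0,0.002,0,0,0,0,0,0,0.002,0,0,0,0]}}

```text
time: 10.8
tool_pos: [0.5332, 0.1063, 0.0975]
ee_rot: [3.141, -0.205, -0.147]
wrist_force: [-1.2, -1.9, 11.3]
width: 0.0006
finger_force: 5.9
```

Request:
{"method": "servo_tool", "body": {"commands": [0,0,0.001,0,0,0,0,0,0,0.001,0,0,0,0]}}

```text
time: 11.05
tool_pos: [0.5333, 0.1063, 0.0975]
ee_rot: [3.141, -0.206, -0.147]
wrist_force: [-3.6, -1.9, 14.9]
width: 0.0003
finger_force: 8.1
```

Request:
{"method": "servo_tool", "body": {"commands": [0,0,-0.01,0,0,0,0,0,0,-0.03,0,0,0,0,-0.03,-0.02,-0.06,0,0,0,0,-0.06,-0.06,-0.08,0,0,0,0,-0.1,-0.1,-0.08,0,0,0,0,-0.13,-0.12,-0.08,0,0,0,0,-0.13,-0.12,-0.08,0,0,0,0]}}

```text
time: 11.92
tool_pos: [0.4045, 0.2472, 0.1439]
ee_rot: [3.139, -0.196, -0.142]
wrist_force: [0.8, 0.2, 0.6]
width: 0.0008
finger_force: 0.0
```

Run:
```python
from h import *
print(to([-.0435,.069,.008],.015))
s=wrist("w3");im=s["img"].copy()
for l in([.0335,-.071,.008],[-.0435,.069,.008],[-.0435,-.069,.008]):
    u=proj(s,conpt(CON,l))[0];print(u.round(1));cv2.drawMarker(im,tuple(int(v) for v in u),(0,0,255),0,8)
cv2.imwrite("pics/w3m.png",cv2.resize(im[20:300,130:450],None,fx=2.1,fy=2.1))
```

```text
(array([ 0.0435, -0.0196,  0.0603]), array([0.08, 0.25, 0.37]))
[442.2  60.2]
[250.5 165.3]
[426.7 166.7]
```

View pics/w3m.png

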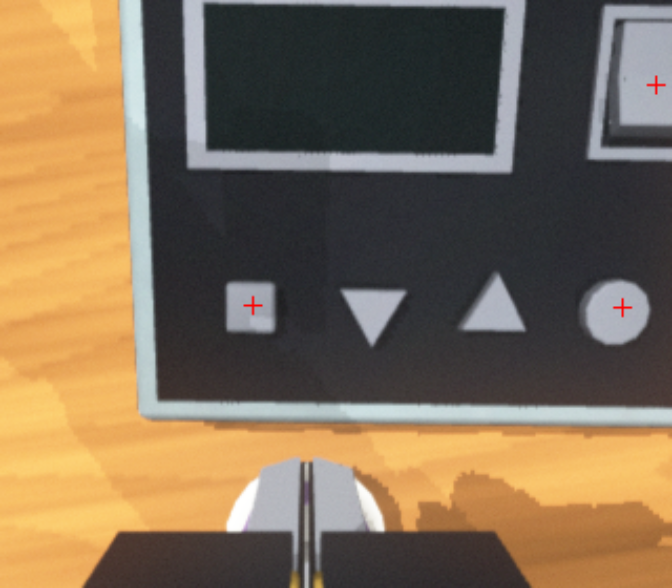

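Request:
{"method": "servo_tool", "body": {"commands": [0.0435,-0.0196,0.02,0,0.2,0.3,0,0.0435,-0.0196,0.05,0,0.2,0.3,0,0.0435,-0.0196,0.06,0,0.2,0.3,0,0.0435,-0.0196,0.07,0,0.2,0.3,0,0.0435,-0.0196,0.074,0,0.2,0.3,0,0.0435,-0.0196,0.074,0,0.2,0.3,0]}}

```text
time: 12.72
tool_pos: [0.4666, 0.2571, 0.0821]
ee_rot: [-3.141, -0.203, -0.152]
wrist_force: [1.0, 1.3, -0.5]
width: 0.0004
finger_force: 0.0
```

```bash
python3 -c "
from h import *
print(to([-.0435,.069,.008]),robot.get_obs()['wrist_force'])"
```

```text
(array([-0.0035, -0.0009,  0.0029]), array([ 0.01, -0.18, -0.2 ])) [ 0.97616338  1.25358923 -0.51708989]
```

Request:
{"method": "servo_tool", "body": {"commands": [-0.003,-0.001,0,0,0,0,0,-0.003,-0.001,0.002,0,0,0,0,-0.003,-0.001,0.004,0,0,0,0,-0.003,-0.001,0.006,0,0,0,0,-0.003,-0.001,0.007,0,0,0,0,-0.003,-0.001,0.008,0,0,0,0,-0.003,-0.001,0.008,0,0,0,0]}}

```text
time: 13.6
tool_pos: [0.4653, 0.2585, 0.0741]
ee_rot: [-3.141, -0.203, -0.152]
wrist_force: [-4.0, -0.1, 6.7]
width: 0.0002
finger_force: 3.5
```

Request:
{"method": "servo_tool", "body": {"commands": [0,0,0.001,0,0,0,0,0,0,0.001,0,0,0,0]}}

```text
time: 13.85
tool_pos: [0.4654, 0.2586, 0.074]
ee_rot: [-3.141, -0.203, -0.152]
wrist_force: [-6.9, -1.2, 11.0]
width: 0.0003
finger_force: 5.9
```

```bash
python3 -c "
from h import *
print(to([-.0435,.069,.004]),robot.get_obs()['wrist_force'])"
```

```text
(array([-0.0005,  0.0004, -0.0006]), array([-0.  , -0.15, -0.21])) [-6.86581374 -1.19919187 11.0121074 ]
```

Request:
{"method": "servo_tool", "body": {"commands": [0,0,-0.01,0,0,0,0,0,0,-0.03,0,0,0,0,0,0.05,-0.03,0,0,0,0,0,0.1,-0.03,0,0,0,0,0,0.138,-0.03,0,0,0,0,0,0.138,-0.03,0,0,0,0,0,0.138,-0.02,0,0,0,0,0,0.138,-0.015,0,0,0,0,0,0.138,-0.015,0,0,0,0]}}

```text
time: 14.98
tool_pos: [0.4412, 0.123, 0.0856]
ee_rot: [3.141, -0.2, -0.15]
wrist_force: [0.3, -0.4, -0.6]
width: 0.0005
finger_force: 0.0
```

```bash
python3 -c "
from h import *
print(to([-.0443,-.0685,.008]),robot.get_obs()['wrist_force'])"
```

```text
(array([0.0003, 0.0002, 0.0075]), array([ 0.06, -0.01, -0.1 ])) [ 0.25050412 -0.43306073 -0.63201448]
```

Request:
{"method": "servo_tool", "body": {"commands": [0,0,0.005,0,0,0,0,0,0,0.008,0,0,0,0,0,0,0.011,0,0,0,0,0,0,0.013,0,0,0,0,0,0,0.0135,0,0,0,0,0,0,0.0135,0,0,0,0,0,0,0.0135,0,0,0,0,0,0,0.0135,0,0,0,0,0,0,0.0135,0,0,0,0,0,0,0.0135,0,0,0,0]}}

```text
time: 16.23
tool_pos: [0.4443, 0.1221, 0.0742]
ee_rot: [-3.141, -0.202, -0.152]
wrist_force: [-3.0, 0.2, 5.4]
width: 0.0005
finger_force: 3.1
```

Request:
{"method": "servo_tool", "body": {"commands": [0,0,0.001,0,0,0,0,0,0,0.001,0,0,0,0,0,0,0.001,0,0,0,0,0,0,0.001,0,0,0,0,0,0,0.001,0,0,0,0,0,0,0.001,0,0,0,0,0,0,0.001,0,0,0,0,0,0,0.001,0,0,0,0,0,0,0.001,0,0,0,0,0,0,0.001,0,0,0,0]}}

```text
time: 17.48
tool_pos: [0.4443, 0.1221, 0.0741]
ee_rot: [-3.141, -0.202, -0.152]
wrist_force: [-7.0, 1.8, 10.7]
width: 0.0003
finger_force: 5.8
```

Request:
{"method": "servo_tool", "body": {"commands": [0,0,0.001,0,0,0,0,0,0,0.001,0,0,0,0,0,0,-0.015,0,0,0,0,0,0,-0.05,0,0,0,0,0,0,-0.1,0,0,0,0,-0.05,0,-0.13,0,0,0,0,-0.05,0,-0.13,0,0,0,0,-0.05,0,-0.13,0,0,0,0]}}

```text
time: 18.48
tool_pos: [0.3706, 0.133, 0.1897]
ee_rot: [3.141, -0.203, -0.152]
wrist_force: [-1.1, 0.3, -0.0]
width: 0.0003
finger_force: 0.0
```

Run:
```python
from h import *
s=wrist("w4");t=snapshot("top");a=cv2.resize(s["img"][:230],(560,230));b=cv2.resize(t["img"][130:290,110:460],(560,256))
cv2.imwrite("pics/fin.png",np.vstack([a,b]));print(robot.get_obs()['wrist_force'])
```

```text
[-0.12658765 -0.4478237  -0.09529096]
```

View pics/fin.png

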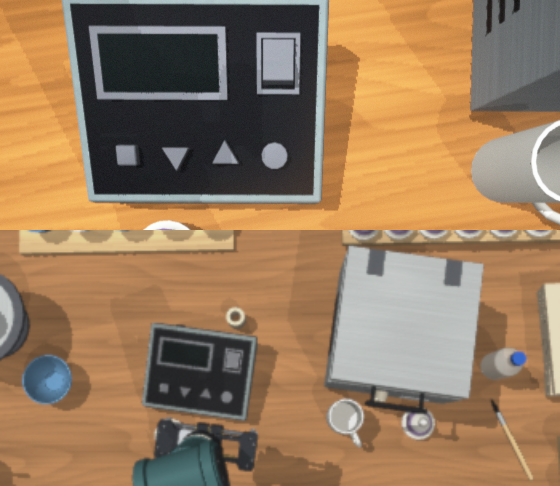

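The final views show the lid flat and shut. The rocker is over, with its front half raised (around pixel 278,80). The keys are released, and the pots and other things are where they were.

```bash
python3 -c "
from h import *
print(close_job())"
```

```text
the job is handed in; nothing more can be done
None
```

I carried out all four steps in order — lid pushed shut, mains rocker on, program key pressed, start key held down just over two seconds and released — and handed the job in at about 19 s; the hand-in gave no verdict, and the display showed no change in the camera views.

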